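# Register a glass bottle against the stops of an engraving plate

## Robot

A 7-joint arm with a two-finger parallel gripper is mounted at the origin on the work surface. World frame = base frame: x ahead of the robot, y to its left, z up, the work surface at z = 0. Lengths are in m, angles in rad, forces in N, time in s.
With the tool pointing down it reaches from about 0.4 to 0.85 m from the base axis. Payload 4.4 kg.
Tool frame: the origin (TCP) lies at the very end of the fingers, on their centre line; the grasp point (between the pads) lies 19 mm behind it; y points along the fingers, x is the direction in which the jaws open and shut, and the axes are right-handed (so a half turn about y gives the same grasp; the last joint's range is limited). The gripper opens to 94 mm and grips with 3 to 60 N. Pads are 16 mm wide; open, the fingers measure 119 mm over their backs; the gripper's body (75 mm by 177 mm) begins 78 mm behind the grasp point.
Start: joints at [1.109, 0.628, 0.038, 1.517, -0.027, 0.996, -0.02], TCP at [0.251, -0.6, 0.205] pointing down, gripper open.
Joint ranges: [-3.06, 3.06], [-0.37, 2.12], [-1.25, 1.32], [0.18, 2.47], [-1.1, 4.24], [0.23, 1.98], [-2.94, 2.94]. Speed limits (rad/s): [2.57, 2.57, 3.14, 3.14, 3.14, 3.14, 3.14].

## Interface

Orientations are given as a 3x3 rotation matrix whose columns are the frame's x, y, z axes.
In Python, from rig import bot, optics gives the robot as it stands.
- The arm moves only by the shell command python3 -m creep 'ROWS' [FORCE]. ROWS is text: rows parted by semicolons, each of 7 numbers parted by spaces: the shift along the tool's x, y, z normalised to -1 to 1, where 1 is 0.075 m, then the turn, a rotation vector about the tool's x, y, z normalised to -1 to 1, where 1 is pi/4 rad, then the opening, from 0 (shut) to 1 (fully open). A call has 1 to 5 rows; each row shifts and turns the pose as measured when the row begins, along the tool's axes as they then stand; what a row does not reach is not made up. A row lasts 1/10 s, in which the tool goes at most 50 mm and 8.59 degrees, less where a joint would pass 70% of its speed; a pose out of reach is approached as far as the arm can. A call with a number of a shift or a turn outside -1 to 1 is refused whole. A call with a gripper value outside its range is refused whole. The fingers move at their own pace and stop on an object; FORCE is the grip in N (left out, the last holds). Time passes only in rows, so rows that do not move let the fingers close. It gives the time, the measured TCP pose, the force and the opening at its end, in the units of the state.
- bot.read_state(): the state, without advancing time (a new reading comes with each control period).
- optics.snapshot(name): name is "side" or "top"; returns a dict with "image" (480x640x3 uint8, blue, green, red), "range_z" (480x640 float32, m along the optical axis (not along the pixel's ray), 0 where there is no reading), "fx", "fy", "cx", "cy" (pixels), "origin" and "rotation" of the camera in the world. Camera axes: x right, y up, looking along -z (the intrinsics and any distortion apply to the point x, -y, -z); pixel columns grow to the right and rows downward; lengths in m; the calibration is good to about 2 mm. A picture is of the moment at which its call begins.
- bot.sign_off(): hands the job in, once; it reports no verdict.
The state is a dict: "time_s": time; "joint_positions": joint angles; "qvel": joint speeds; "joint_efforts": joint torques, N m; "eef_pos": TCP position; "eef_rot": TCP orientation; "wrist_force": force on the tool from outside, world axes, zero at the start; "ft_torque": the same for the moment, N m; "width": finger opening in m.
Only numpy, scipy, OpenCV 4.12 (cv2) and the standard library are available. Lean on these libraries where they do the work, as an engineer would, in place of code of your own. Each camera call takes 0.05 s, during which the arm holds its last target. There are 200 camera calls.

## Task

A green square glass bottle lies loosely on the grey plate under the ring lamp. Slide it home for engraving: its flat side flush along the long metal fence on the right, and its flat base flush against the shorter metal end stop at the far end. Keep it lying flat on the plate all the time, and do not touch the lamp or disturb the other things on the bench.

Things in the scene. Friction and masses are not known exactly. Their poses are not given: they have to be found in the camera images.
- fixture: Fixed grey plate, 300 (x) x 340 (y) x 8 mm, on the bench; origin: centre of its underside; its x points to the robot's right, its y away from the robot (yaw -1.57 +- 0.3 rad). On it two fixed aluminium stops 14 mm thick, tops 36 mm above the bench: the long fence, face (looking to -x) at x = 70, from y = -76 to 114 mm; the end stop, face (looking to -y) at y = 100, from x = -60 to 70 mm.
- corner (a point): Inner corner where the two stop faces meet, on the plate's upper surface (8 mm above the bench), fixture (70, 100, 8) mm; axes as the fixture's. The fence face is its plane x = 0, the end stop face its plane y = 0.
- lamp: Fixed ring lamp, level over the bottle's home: a tool must lean to reach beneath it. Origin: on the bench under the ring's centre, axes about as the fixture's. Ring open in the middle, inner radius 75, outer 100, from 255 to 281 mm above the bench. Its thin arm goes from the ring at (90, 45) up to 365 mm height and down a post at (200, 100) mm. Do not touch.
- bottle: Work piece: green glass bottle, 0.35 to 0.65 kg, lying on its side. Square body 70 x 70 mm, 110 mm long; then a shoulder of 16 mm, neck diameter 32, lip diameter 44 mm; total 162 mm. Origin: under the middle of the square body; y along the bottle towards its flat base (y = 55 mm), x across (flat sides at -35 and 35 mm), z up. Centre of mass near y = -6 mm. Slides with friction of 2 to 8 N.
- lip (a point): Centre of the lip's flat end face, bottle (0, -107, 35) mm: 43 mm above the bench.
- base_far (a point): Lower corner of the bottle's body at its base on the fence side, bottle (35, 55, 0) mm; at home it lies on point corner.
- base_near (a point): Lower corner of the bottle's body at its base on the side away from the fence, bottle (-35, 55, 0) mm.
- shoulder_far (a point): Lower corner of the bottle's body at the shoulder on the fence side, bottle (35, -55, 0) mm.
- stock0: Green bottle standing upright on the bench, finished stock: same green square bottle as the work piece, 70 x 70 x 162 mm. Origin: centre of its underside, z up. Leave alone.
- stock1: Second green bottle standing upright on the bench, finished stock: same green square bottle as the work piece, 70 x 70 x 162 mm. Origin: centre of its underside, z up. Leave alone.
- stock2: Third green bottle standing upright on the bench, finished stock: same green square bottle as the work piece, 70 x 70 x 162 mm. Origin: centre of its underside, z up. Leave alone.
- brush: Hand brush lying on the bench, 170 mm long, origin: underside centre, x towards its bristles. Leave alone.
- marker: White marker lying on the bench, 16 mm thick, 130 mm long along its x, origin: underside centre. Leave alone.
- jar: Low jar standing on the bench, diameter 64, 70 mm high, origin: centre of its underside. Leave alone.

How it is judged:
By the outcome, as a careful person would: the job done as asked, in the order asked, and still so for the second after the job is handed in, with the robot touching nothing.
It also fails if it takes over 64 s, if anything falls off the work surface, if the arm or the gripper's body presses on something with over 40 N, if the wrist force passes 120 N, or if a joint passes its speed limit or range.

## Working session

There is one attempt and no reset: what is moved stays moved. The work goes in short steps, Python scripts to look and compute and a shell command to move; the robot and the scene stay as the last step left them, time stands still between calls to the robot, and variables do not carry over. Pictures are saved under pics/ and viewed, on a budget of 10 in all, crops included, one or two more only if the job needs it, and the job is handed in when it is done.

```bash
ls; mkdir -p pics
python3 - <<'E'
from rig import bot, optics
import cv2,pickle
print(bot.read_state())
for n in("top","side"):
    s=optics.snapshot(n); cv2.imwrite(f"pics/{n}0.png",s["image"]); pickle.dump(s,open(f"{n}0.pkl","wb"))
    print(n,s["origin"],s["rotation"],s["fx"],s["cx"],s["cy"],[k for k in s])
E
```

```text
pics
{'time_s': 0.0, 'joint_positions': array([ 1.10918758,  0.62931915,  0.03843278,  1.51831662, -0.02700585,
        0.99631823, -0.01999955]), 'qvel': array([ 9.90174366e-04, -1.75569587e-03, -7.62134867e-04,  8.28275409e-04,
       -6.06798620e-04,  2.14632464e-04,  1.73421081e-05]), 'joint_efforts': array([-1.45975308e-03, -5.49730468e+01,  1.14290725e+00, -1.86633074e+01,
       -5.22926892e-02,  2.37021066e-02,  1.51907493e-04]), 'eef_pos': array([ 0.25039462, -0.59913248,  0.20458788]), 'eef_rot': array([[ 3.85559269e-01, -7.21660344e-04,  9.22682789e-01],
       [-9.22681229e-01,  1.69666263e-03,  3.85559944e-01],
       [-1.84372473e-03, -9.99998300e-01, -1.16984489e-05]]), 'wrist_force': array([ 0.16367851,  0.0377999 , -0.31252006]), 'ft_torque': array([0.05301609, 0.00920499, 0.0157723 ]), 'width': 0.09422707443016846}
top [0.43022012 0.03344258 1.32709384] [[-0.00175372  0.99397455 -0.10959709]
 [-0.99957188 -0.00494328 -0.02883771]
 [-0.02920572  0.10949959  0.99355768]] 618.8551204697628 321.8744446870178 235.34418660370548 ['image', 'range_z', 'fx', 'fy', 'cx', 'cy', 'origin', 'rotation']
side [-0.20766813  0.80374994  0.99284157] [[-0.6858986   0.48542213 -0.54213325]
 [-0.72747348 -0.43892995  0.52737353]
 [ 0.01804027  0.75611233  0.65419316]] 549.4346063901081 333.3956607633523 241.21775388737228 ['image', 'range_z', 'fx', 'fy', 'cx', 'cy', 'origin', 'rotation']
```

View pics/top0.png

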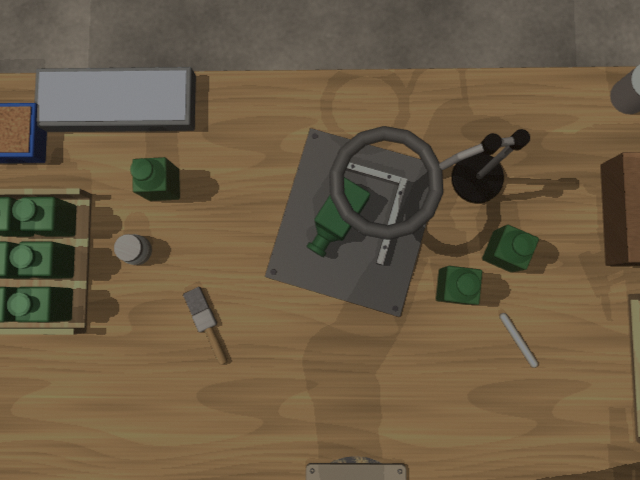

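View pics/side0.png

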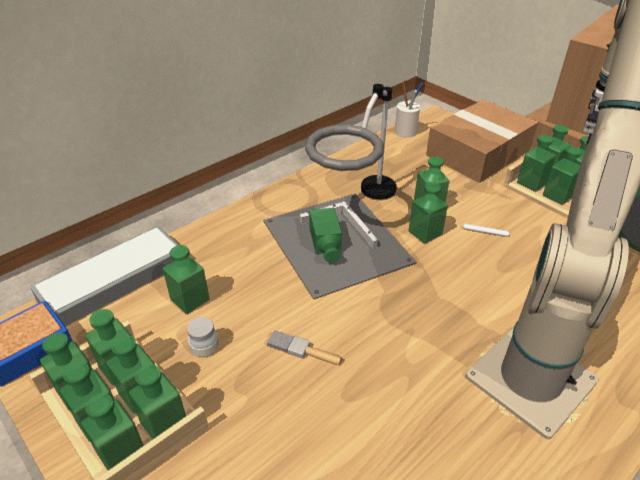

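Top view: the plate has corners near (313,130), (270,274) and (400,316). The fence runs (403,180)–(381,262) and the end stop (347,165)–(403,180). The bottle has its base near (355,183) and its lip near (318,248), yawed about 15–20° from the fence. The ring covers the corner. The side view agrees: the bottle lies flat with its neck towards the robot. Next I'll measure from the point cloud.

```bash
cat > h.py <<'E'
import numpy as np, cv2, pickle
def cloud(s):
    v,u=np.mgrid[0:480,0:640]; d=s["range_z"]
    P=np.stack([(u-s["cx"])/s["fx"]*d,-(v-s["cy"])/s["fy"]*d,-d],-1)@np.array(s["rotation"]).T+s["origin"]
    P[d==0]=np.nan; return P
def proj(s,P):
    c=(np.atleast_2d(P)-s["origin"])@np.array(s["rotation"]); return np.c_[s["fx"]*c[:,0]/-c[:,2]+s["cx"],s["fy"]*c[:,1]/c[:,2]+s["cy"]]
def ray(s,uv,z):
    uv=np.atleast_2d(uv).astype(float); r=np.c_[(uv[:,0]-s["cx"])/s["fx"],-(uv[:,1]-s["cy"])/s["fy"],-np.ones(len(uv))]@np.array(s["rotation"]).T
    o=np.array(s["origin"]); return o+r*((z-o[2])/r[:,2])[:,None]
def green(s):
    b,g,r=[s["image"][...,i].astype(int) for i in range(3)]; return (g>1.4*r)&(g>1.25*b)&(g>25)
def load(n): return pickle.load(open(n,"rb"))
E
python3 - <<'E'
from h import *
for n in("top","side"):
    s=load(n+"0.pkl");P=cloud(s);g=green(s)
    reg=(abs(P[...,0]-.52)<.2)&(abs(P[...,1]+.02)<.2)
    sat=s["image"].max(2).astype(int)-s["image"].min(2)
    m=reg&(abs(P[...,2]-.008)<.012)&(sat<22)
    r=cv2.minAreaRect(P[m][:,:2].astype(np.float32)); print(n,"plate",r, np.median(P[m][:,2]))
    m=reg&(abs(P[...,2]-.036)<.006)&~g&(sat<30)
    Q=P[m]; print("fence",len(Q),np.median(Q[:,2]),cv2.minAreaRect(Q[:,:2].astype(np.float32)))
    m=reg&g&(abs(P[...,2]-.078)<.006);Q=P[m]
    print("bottle top",len(Q),np.median(Q[:,2]),Q[:,2].std(),cv2.minAreaRect(Q[:,:2].astype(np.float32)))
    m=reg&(P[...,2]>.25)&(P[...,2]<.3);Q=P[m]; print("ring",len(Q),np.median(Q[:,2]),cv2.minEnclosingCircle(Q[:,:2].astype(np.float32)))
s=load("top0.pkl"); im=s["image"][100:340,240:480]; im=cv2.convertScaleAbs(im,alpha=1.8)
cv2.imwrite("pics/c1.png",cv2.resize(im,None,fx=2.5,fy=2.5,interpolation=cv2.INTER_CUBIC))
E
```

```text
top plate ((0.5920552015304565, -0.017979279160499573), (0.36017927527427673, 0.3341023325920105), 76.79443359375) 0.007939171674659629
fence 858 0.035859550292773656 ((0.594209611415863, -0.08618678152561188), (0.30874890089035034, 0.2355148196220398), 69.17977142333984)
bottle top 1181 0.0777807362631755 0.0024285903559476303 ((0.6240904927253723, 0.03068021684885025), (0.06860356777906418, 0.1165425106883049), 57.48462677001953)
ring 4237 0.2780931061279148 ((0.6398133039474487, -0.05192665383219719), 0.10531491786241531)
side plate ((0.5980242490768433, -0.01959507167339325), (0.34360456466674805, 0.3404056131839752), 73.74102783203125) 0.0090127275819048
fence 371 0.03653773968028351 ((0.6144348978996277, -0.005767561495304108), (0.16426466405391693, 0.21433666348457336), 73.27558898925781)
bottle top 824 0.07861094286345433 0.0024560856693571715 ((0.5474660396575928, -0.08843636512756348), (0.34809157252311707, 0.12373017519712448), 57.74545669555664)
ring 1715 0.27729907623202554 ((0.6374292373657227, -0.055445652455091476), 0.10797074437141418)
```

View pics/c1.png

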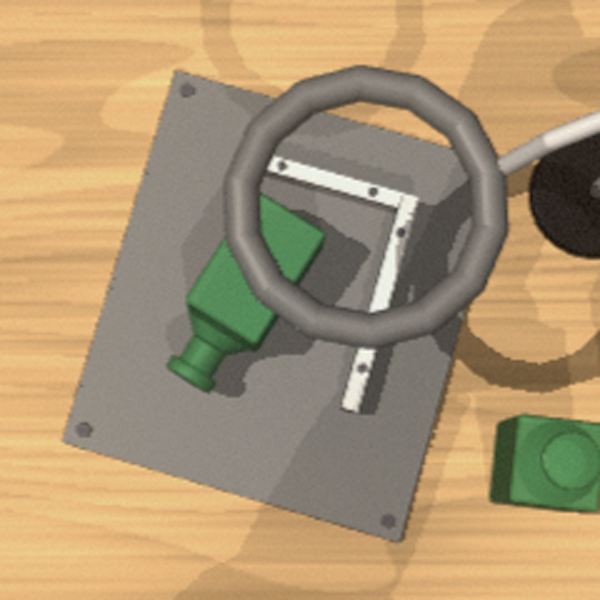

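```bash
cat >> h.py <<'E'
from scipy.optimize import least_squares
def T(p,L): c,s_=np.cos(p[2]),np.sin(p[2]); L=np.atleast_2d(L); return np.c_[L[:,:2]@np.array([[c,-s_],[s_,c]]).T+p[:2],L[:,2]]
E
python3 - <<'E'
from h import *
s=load("top0.pkl"); cp=lambda a:(np.array(a)/2.5+[240-.3,100-.3])
# plate corners + fence features
L=np.array([[-150,170,8],[-150,-170,8],[150,-170,8],[70,-76,36],[84,-76,36],[84,114,36],[70,100,36]])/1e3
uv=cp([[175,70],[63,440],[402,541],[342,408],[358,412],[418,198],[402,209]])
f=lambda p:(proj(s,T(p,L))-uv).ravel()
r=least_squares(f,[.58,-.02,-1.83]); F=r.x; print("fixture",F, r.fun.reshape(-1,2).round(1).tolist())
B=np.array([[-35,55,70],[35,55,70],[-35,-55,70],[35,-55,70]])/1e3; B[:,2]+=.008
uvb=cp([[262,195],[324,235],[188,297],[258,348]])
# refine by plane fit from cloud too
r=least_squares(lambda p:(proj(s,T(p,B))-uvb).ravel(),[.62,.03,-2.1]); b=r.x; print("bottle",b,r.fun.reshape(-1,2).round(1).tolist())
np.save("F.npy",F);np.save("b.npy",b)
P=cloud(s);m=(abs(P[...,0]-.6)<.2)&(abs(P[...,1]+.02)<.15)&(P[...,2]>.25)&(P[...,2]<.3)
import numpy as np
c=least_squares(lambda q:np.hypot(*(P[m][:,:2]-q).T)-.0875,[.64,-.05]).x; print("ring",c)
R=np.array([[np.cos(F[2]),-np.sin(F[2])],[np.sin(F[2]),np.cos(F[2])]]); cor=T(F,[[.07,.1,0]])[0,:2]; print("corner world",cor)
toC=lambda w:((np.array(w)[:,:2]-cor)@R*1e3).round(1).tolist()
print("in corner frame: base_far,base_near,shoulder_far,shoulder_near,lip",toC(T(b,np.array([[35,55,0],[-35,55,0],[35,-55,0],[-35,-55,0],[0,-107,0]])/1e3)),"dyaw",np.degrees(b[2]-F[2]),"ring",toC([c]))
H=T(F,[[.035,.045,0]]);print("home bottle centre",H)
E
```

```text
fixture [ 0.60776141  0.00213417 -1.86114646] [[0.4, -0.3], [-0.4, 0.8], [-0.4, 0.8], [0.1, -0.3], [0.2, 0.0], [0.9, -0.6], [-0.9, -0.5]]
bottle [ 0.62576345  0.02666555 -2.15873202] [[-1.1, -2.0], [2.8, 0.4], [-1.2, 1.6], [-0.5, -0.0]]
ring [ 0.63777148 -0.04601867]
corner world [ 0.68353564 -0.09356466]
in corner frame: base_far,base_near,shoulder_far,shoulder_near,lip [[-49.1, -47.5], [-116.0, -26.9], [-81.3, -152.6], [-148.2, -132.1], [-130.0, -192.1]] dyaw -17.050396905217347 ring [[-32.5, -57.5]]
home bottle centre [[ 0.64085781 -0.0442838   0.        ]]
```

The bottle is turned about -17° to the fence. Its side is about 50–80 mm from the fence and its base about 27–47 mm from the end stop.

Plan: lean the closed gripper 45° back towards the robot, push the bottle's side low towards the fence, then push the lip towards the end stop.

```bash
cat > plan.py <<'E'
from h import *
from rig import bot
from scipy.spatial.transform import Rotation as Ro
F=np.load("F.npy"); fx=np.array([np.cos(F[2]),np.sin(F[2]),0]); fy=np.array([-fx[1],fx[0],0]); zz=np.array([0,0,1.])
C=np.r_[T(F,[[.07,.1,0]])[0,:2],0]
def want(lean,roll=0):
    R=np.c_[fx,-zz,fy]; return R@Ro.from_euler('x',lean,degrees=True).as_matrix()@Ro.from_euler('z',roll,degrees=True).as_matrix()
def plan(tgt,lean=45,roll=0,frame='c'):
    s=bot.read_state(); p=s["eef_pos"];R=s["eef_rot"]
    w=C+fx*tgt[0]+fy*tgt[1]+zz*tgt[2] if frame=='c' else np.array(tgt)
    Rt=want(lean,roll)
    print("t",round(s["time_s"],2),"tcp corner mm",[round(float(a)*1e3,1) for a in((p-C)@fx,(p-C)@fy,p[2])],"F corner",np.round([s["wrist_force"]@fx,s["wrist_force"]@fy,s["wrist_force"][2]],1))
    print("world",p.round(3),"->",w.round(3),"shift/75",(R.T@(w-p)/.075).round(2),"turn",(Ro.from_matrix(R.T@Rt).as_rotvec()/(np.pi/4)).round(2),"q",s["joint_positions"].round(2))
E
python3 -m creep '0 -0.66 0 0 0 0 0; 0 -0.66 0 0 0 0 0; -0.47 0 0.43 0 0 0 0; -0.47 0 0.43 0 0 0 0; -0.47 0 0.43 0 0 0 0' 20
python3 -c "
from plan import *
plan([.42,.02,.3],0,0,'w'); s=load('top0.pkl')"
```

```text
time_s: 0.6
eef_pos: [0.2961, -0.4672, 0.3043]
eef_rot: [[0.375, -0.004, 0.927], [-0.927, 0.002, 0.375], [-0.003, -1.0, -0.003]]
wrist_force: [1.0, -0.2, 0.1]
width: 0.0573
t 0.6 tcp corner mm [469.0, -264.3, 304.3] F corner [-0.1  1.   0.1]
world [ 0.296 -0.467  0.304] -> [0.42 0.02 0.3 ] shift/75 [-5.4   0.06  3.97] turn [ 0.01  0.86 -0.  ] q [ 0.93  0.39  0.03  1.65 -0.01  1.1  -0.22]
```

```bash
python3 -m creep '-0.53 0 0.39 0 0 0 0; -0.53 0 0.39 0 0 0 0; -0.53 0 0.39 0 0 0 0; -0.53 0 0.39 0 0 0 0; -0.53 0 0.39 0 0 0 0' >/dev/null
python3 -m creep '-0.53 0 0.39 0 0 0 0; -0.53 0 0.39 0 0 0 0; -0.53 0 0.39 0 0 0 0; -0.53 0 0.39 0 0 0 0; 0 0 0 0 0.19 0 0' >/dev/null
python3 -m creep '0 0 0 0 0.19 0 0; 0 0 0 0 0.19 0 0; 0 0 0 0 0.19 0 0; 0 0 0 0 0.19 0 0; 0 0 0 0 0 0 0' >/dev/null
python3 -c "
from plan import *
plan([-.19,-.13,.1],45,5);b=np.load('b.npy');W=T(b,np.array([[-35,-30,0],[-35,-55,0],[0,-107,0]])/1e3)-C
print(np.c_[W@fx,W@fy]*1e3)"
```

```text
t 2.1 tcp corner mm [9.4, -289.3, 303.0] F corner [-0.2  0.5 -1.2]
world [ 0.404 -0.02   0.303] -> [0.613 0.126 0.1  ] shift/75 [-2.8   2.7   1.94] turn [ 1.   -0.14  0.14] q [ 0.11  0.16 -0.15  1.99  0.02  1.   -1.98]
[[-140.91637848 -108.19345927]
 [-148.24669722 -132.09463973]
 [-130.03210755 -192.07154131]]
```

```bash
python3 -m creep '-0.65 0 0.1 0 0 0 0; -0.65 0 0.1 0 0 0 0; -0.65 0 0.1 0 0 0 0; -0.65 0 0.1 0 0 0 0; -0.65 0 0.1 0 0 0 0' >/dev/null
python3 -m creep '0 0 0 0.19 -0.03 0.03 0; 0 0 0 0.19 -0.03 0.03 0; 0 0 0 0.19 -0.03 0.03 0; 0 0 0 0.19 -0.03 0.03 0; 0 0 0 0.19 -0.03 0.03 0' >/dev/null
python3 -c "
from plan import *
plan([-.19,-.13,.1],45,5)"
```

```text
t 3.1 tcp corner mm [-240.1, -225.4, 278.2] F corner [-0.7  0.6 -0.4]
world [0.536 0.201 0.278] -> [0.613 0.126 0.1  ] shift/75 [ 0.81  2.65 -0.03] turn [ 0.37 -0.    0.04] q [-0.88  0.29  0.31  2.07  0.56  0.5  -2.89]
```

Joint 7 is close to its range limit, so I'll use the half-turn-equivalent grasp orientation instead.

```bash
sed -i "s/R=np.c_\[fx,-zz,fy\]; return R@Ro.from_euler('x',lean/R=np.c_[-fx,-zz,-fy]; return R@Ro.from_euler('x',-lean/" plan.py
python3 -m creep '0 0 0 0 -0.19 0 0; 0 0 0 0 -0.19 0 0; 0 0 0 0 -0.19 0 0; 0 0 0 0 -0.19 0 0; 0 0 0 0 -0.19 0 0' >/dev/null
python3 -m creep '0 0 0 0 -0.19 0 0; 0 0 0 0 -0.19 0 0; 0 0 0 0 -0.19 0 0; 0 0 0 0 -0.19 0 0; 0 0 0 0 -0.19 0 0' >/dev/null
python3 -m creep '0 0 0 0 -0.19 0 0; 0 0 0 0 -0.19 0 0; 0 0 0 0 -0.19 0 0; 0 0 0 0 -0.19 0 0; 0 0 0 0 -0.19 0 0' >/dev/null
python3 -m creep '0 0 0 0 -0.19 0 0; 0 0 0 0 -0.19 0 0; 0 0 0 0 -0.19 0 0; 0 0 0 0 -0.19 0 0; 0 0 0 0 -0.19 0 0' >/dev/null
python3 -c "
from plan import *
plan([-.19,-.13,.1],45,5)"
```

```text
t 5.1 tcp corner mm [-241.5, -234.3, 272.0] F corner [-0.1  0.3  0.1]
world [0.528 0.205 0.272] -> [0.613 0.126 0.1  ] shift/75 [-0.8   2.64 -0.24] turn [-0.38 -0.14  0.15] q [-0.4   0.29 -0.32  2.07  0.85  0.64 -0.18]
```

```bash
python3 -m creep '0 0 0 -0.19 -0.07 0.07 0; 0 0 0 -0.19 -0.07 0.08 0; 0 0 0 -0.05 0 0 0; -0.1 0.5 0 0 0 0 0; -0.1 0.5 0 0 0 0 0'
python3 -c "
from plan import *
plan([-.19,-.13,.06],45,5)"
```

```text
time_s: 5.6
eef_pos: [0.5759, 0.1696, 0.2205]
eef_rot: [[0.326, 0.653, -0.684], [0.944, -0.259, 0.203], [-0.045, -0.712, -0.701]]
wrist_force: [0.2, 0.7, 0.6]
width: 0.0006
t 5.6 tcp corner mm [-221.3, -178.5, 220.5] F corner [-0.7  0.   0.6]
world [0.576 0.17  0.221] -> [0.613 0.126 0.06 ] shift/75 [-0.29  2.    1.04] turn [-0.01  0.    0.03] q [-0.64  0.48 -0.15  2.21  1.52  0.76 -0.84]
```

```bash
python3 -m creep '-0.09 0.5 0.25 0 0 0.02 0; -0.09 0.5 0.25 0 0 0 0; -0.09 0.5 0.25 0 0 0 0; 0 0.4 0.3 0 0 0 0; 0 0 0 0 0 0 0'
python3 - <<'E'
from plan import *
from rig import optics
plan([-.18,-.115,.018],45,5)
s=optics.snapshot("side"); cv2.imwrite("pics/s1.png",cv2.resize(s["image"][130:370,180:500],None,fx=2.5,fy=2.5))
E
```

```text
time_s: 6.1
eef_pos: [0.6098, 0.1245, 0.0553]
eef_rot: [[0.326, 0.644, -0.693], [0.943, -0.275, 0.188], [-0.069, -0.714, -0.696]]
wrist_force: [-0.8, -0.6, 1.2]
width: 0.0006
t 6.1 tcp corner mm [-187.8, -133.1, 55.3] F corner [ 0.7 -0.6  1.2]
world [0.61  0.124 0.055] -> [0.625 0.112 0.018] shift/75 [-0.06  0.53  0.17] turn [-0.02  0.02  0.01] q [-0.52  0.85 -0.14  2.26  2.05  0.85 -1.36]
```

View pics/s1.png

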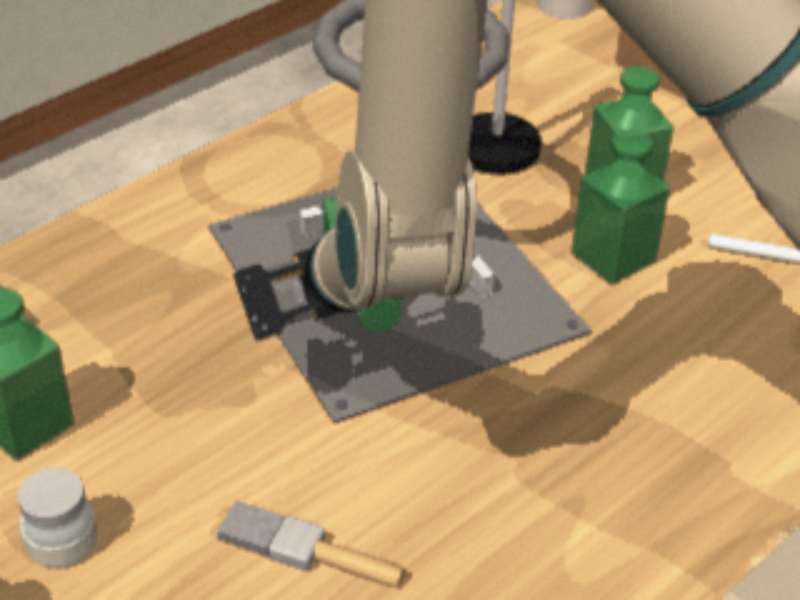

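The gripper is low at the bottle's left (crop about (290,290)), with the forearm rising at (420,100) in front of the ring. I'll check its clearance to the lamp.

```bash
cat > clr.py <<'E'
from plan import *
from rig import optics
ring=C+fx*-.0325+fy*-.0575
for n in("side","top"):
    s=optics.snapshot(n);pickle.dump(s,open(n+"1.pkl","wb"));P=cloud(s); c=np.stack([(P-C)@fx,(P-C)@fy,P[...,2]],-1).reshape(-1,3)*1e3
    im=s["image"].reshape(-1,3).astype(int); sat=im[:,2]-im[:,0]; 
    for z0 in range(100,420,40):
        k=(c[:,2]>z0)&(c[:,2]<z0+40)&(abs(c[:,0]+30)<300)&(abs(c[:,1]+60)<300)
        if z0>=220 and z0<300: r=np.hypot(c[:,0]+32.5,c[:,1]+57.5); k&=(r>108)
        k&=c[:,0]<60
        if k.sum()>20: q=c[k];r=np.hypot(q[:,0]+32.5,q[:,1]+57.5); i=np.argsort(r)[10]; print(n,z0,k.sum(),"min r",r[i].round(),q[i].round(),"x",np.percentile(q[:,0],[2,98]).round(),"y",np.percentile(q[:,1],[2,98]).round())
E
python3 clr.py
```

```text
side 100 178 min r 239.0 [-219. -206.  128.] x [-286. -205.] y [-251. -201.]
side 140 496 min r 230.0 [-221. -189.  159.] x [-286. -214.] y [-287. -192.]
side 180 149 min r 281.0 [-234. -254.  206.] x [-243. -208.] y [-324. -248.]
side 220 162 min r 288.0 [-225. -272.  248.] x [-245. -221.] y [-342. -264.]
side 260 59 min r 325.0 [-237. -310.  272.] x [-247. -229.] y [-344. -293.]
side 340 38 min r 362.0 [-248. -349.  354.] x [-253. -245.] y [-359. -347.]
top 100 259 min r 188.0 [-186. -166.  112.] x [-287. -178.] y [-251. -160.]
top 140 2044 min r 158.0 [-121. -188.  163.] x [-288. -118.] y [-256. -182.]
top 180 816 min r 171.0 [-124. -202.  185.] x [-243. -118.] y [-279. -203.]
top 220 928 min r 244.0 [-180. -252.  221.] x [-242. -174.] y [-341. -241.]
top 260 1006 min r 280.0 [-197. -284.  262.] x [-244. -179.] y [-347. -281.]
top 300 838 min r 110.0 [ 60.   2. 305.] x [-243. -176.] y [-359. -315.]
top 340 81 min r 341.0 [-194. -358.  375.] x [-249. -179.] y [-360. -346.]
top 380 46 min r 340.0 [-195. -356.  389.] x [-248. -186.] y [-360. -348.]
```

```bash
python3 -m creep '-0.03 0.3 0.1 0 0 0 0; -0.03 0.2 0.08 0 0 0 0; 0 0 0 0 0 0 0'
python3 -c "
from plan import *
plan([-.17,-.115,.018],45,5)"
```

```text
time_s: 6.55
eef_pos: [0.6307, 0.1202, 0.0372]
eef_rot: [[0.321, 0.663, -0.676], [0.946, -0.263, 0.192], [-0.051, -0.701, -0.711]]
wrist_force: [-0.0, 0.6, -0.2]
width: 0.0005
t 6.55 tcp corner mm [-189.7, -111.8, 37.2] F corner [-0.6 -0.2 -0.2]
world [0.631 0.12  0.037] -> [0.622 0.102 0.018] shift/75 [-0.25  0.16  0.21] turn [0.01 0.01 0.03] q [-0.49  0.9  -0.14  2.24  2.13  0.88 -1.41]
```

```bash
python3 -m creep '-0.05 0.16 0.21 0 0 0 0; -0.08 0.05 0.05 0 0 0.03 0; 0 0 0 0 0 0 0'
python3 -c "
from plan import *
plan([-.14,-.115,.018],45,5)"
```

```text
time_s: 6.85
eef_pos: [0.6281, 0.1141, 0.0215]
eef_rot: [[0.336, 0.664, -0.669], [0.94, -0.281, 0.193], [-0.06, -0.693, -0.718]]
wrist_force: [0.2, 0.0, 0.1]
width: 0.0005
t 6.85 tcp corner mm [-183.1, -112.6, 21.5] F corner [-0.1  0.2  0.1]
world [0.628 0.114 0.022] -> [0.613 0.073 0.018] shift/75 [-0.57  0.06  0.06] turn [0.02 0.01 0.01] q [-0.49  0.95 -0.14  2.24  2.14  0.92 -1.45]
```

```bash
python3 -m creep '-0.13 0.02 0.02 0 0 0 0; -0.13 0.02 0.02 0 0 0 0; -0.13 0.01 0 0 0 0 0; -0.13 0.01 0 0 0 0 0; 0 0 0 0 0 0 0'
python3 -c "
from plan import *
plan([-.14,-.115,.018],45,5)"
```

```text
time_s: 7.35
eef_pos: [0.6162, 0.0769, 0.0228]
eef_rot: [[0.332, 0.668, -0.666], [0.942, -0.276, 0.192], [-0.056, -0.691, -0.72]]
wrist_force: [0.8, -1.1, 0.4]
width: 0.0004
t 7.35 tcp corner mm [-144.0, -113.4, 22.8] F corner [0.8 1.  0.4]
world [0.616 0.077 0.023] -> [0.613 0.073 0.018] shift/75 [-0.05  0.03  0.06] turn [0.02 0.01 0.02] q [-0.43  0.95 -0.14  2.32  2.25  0.97 -1.52]
```

```bash
cat > look.py <<'E'
import sys
from plan import *
from rig import optics
s=optics.snapshot("top");pickle.dump(s,open("top1.pkl","wb"))
im=cv2.convertScaleAbs(s["image"],alpha=1.8)
im=cv2.resize(im[100:300,260:460],None,fx=3,fy=3,interpolation=cv2.INTER_CUBIC)
cv2.imwrite(sys.argv[1],im)
E
python3 look.py pics/t2.png
```

```text
(no output)
```

View pics/t2.png

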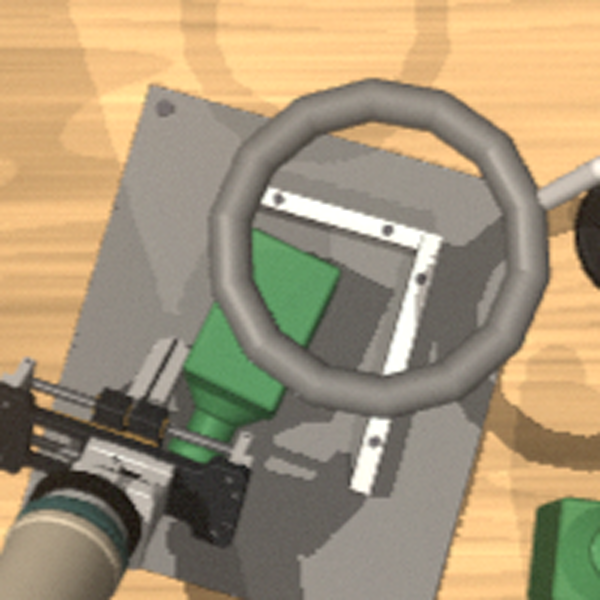

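Top view: the closed finger (170,360) touches the bottle's left side (190,375). The bottle has turned about 6° towards parallel, and the gripper body clears the lip. Continuing the push.

```bash
cat > bot_pose.py <<'E'
from plan import *
from rig import optics
def bp():
    s=optics.snapshot("top");P=cloud(s);g=cv2.erode(green(s).astype(np.uint8),np.ones((2,2)))>0
    m=g&(abs(P[...,2]-.078)<.005)&(abs(P[...,0]-.63)<.12)&(abs(P[...,1]+.02)<.12); Q=(P[m]-C)
    q=np.c_[Q@fx,Q@fy].astype(np.float32)*1e3; r=cv2.minAreaRect(q); b=cv2.boxPoints(r)
    far=b[np.argsort(b[:,0])[2:]]; print("n",len(q),"size",np.round(r[1],1),"box",b.round(1).tolist(),"yaw of far edge",np.degrees(np.arctan2(*(far[np.argmax(far[:,1])]-far[np.argmin(far[:,1])]))).round(1))
if __name__=="__main__": bp()
E
python3 -m creep '-0.11 0.02 0.03 0 0 0 0; -0.11 0.02 0.02 0 0 0 0; -0.11 0.01 0 0 0 0 0; 0 0 0 0 0 0 0'
python3 -c "
from bot_pose import *
plan([-.1,-.115,.02],45,5);bp()"
```

```text
time_s: 7.8
eef_pos: [0.6091, 0.0552, 0.019]
eef_rot: [[0.328, 0.671, -0.665], [0.943, -0.271, 0.192], [-0.051, -0.69, -0.722]]
wrist_force: [-0.4, 0.5, -0.3]
width: 0.0004
t 7.8 tcp corner mm [-121.2, -113.9, 19.0] F corner [-0.3 -0.5 -0.3]
world [0.609 0.055 0.019] -> [0.602 0.035 0.02 ] shift/75 [-0.28 -0.    0.  ] turn [0.03 0.01 0.03] q [-0.38  0.97 -0.15  2.36  2.32  1.02 -1.57]
n 985 size [ 64.7 115.4] box [[-111.0999984741211, -29.200000762939453], [-107.0, -144.5], [-42.400001525878906, -142.3000030517578], [-46.400001525878906, -27.0]] yaw of far edge -2.0
```

```bash
python3 -m creep '0.12 0 0 0 0 0 0; 0 0.17 -0.17 0 0 0 0; 0 0.15 -0.15 0 0 0 0; 0 0 0 0 0 0 0'
python3 -c "
from bot_pose import *
plan([-.1,-.085,.02],45,5);bp()"
```

```text
time_s: 8.25
eef_pos: [0.6449, 0.0519, 0.0184]
eef_rot: [[0.331, 0.669, -0.666], [0.942, -0.275, 0.192], [-0.054, -0.691, -0.721]]
wrist_force: [0.0, 0.5, -0.2]
width: 0.0004
t 8.25 tcp corner mm [-128.3, -78.7, 18.4] F corner [-0.5 -0.1 -0.2]
world [0.645 0.052 0.018] -> [0.631 0.027 0.02 ] shift/75 [-0.38 -0.05  0.04] turn [0.03 0.01 0.02] q [-0.36  0.96 -0.12  2.27  2.32  0.94 -1.49]
n 960 size [ 65.8 107.7] box [[-111.0, -28.799999237060547], [-108.9000015258789, -136.5], [-43.20000076293945, -135.1999969482422], [-45.29999923706055, -27.5]] yaw of far edge -1.1
```

```bash
python3 -m creep '-0.1 0 0.01 0 0 0 0; -0.1 0 0.01 0 0 0 0; -0.1 0 0.01 0 0 0 0; -0.1 0 0.01 0 0 0 0; 0 0 0 0 0 0 0'
python3 -c "
from bot_pose import *
plan([-.08,-.085,.02],45,5);bp()"
```

```text
time_s: 8.8
eef_pos: [0.6304, 0.0287, 0.0174]
eef_rot: [[0.321, 0.671, -0.668], [0.946, -0.265, 0.189], [-0.051, -0.693, -0.719]]
wrist_force: [0.4, 0.5, 0.1]
width: 0.0004
t 8.8 tcp corner mm [-102.0, -85.9, 17.4] F corner [-0.6  0.2  0.1]
world [0.63  0.029 0.017] -> [0.625 0.007 0.02 ] shift/75 [-0.29  0.   -0.03] turn [0.02 0.01 0.03] q [-0.31  0.96 -0.13  2.34  2.4   0.99 -1.54]
n 1056 size [ 66.  111.5] box [[-95.80000305175781, -33.29999923706055], [-83.69999694824219, -144.10000610351562], [-18.100000381469727, -137.0], [-30.100000381469727, -26.200000762939453]] yaw of far edge -6.2
```

```bash
python3 -m creep '0.13 0 0 0 0 0 0; 0 0.17 -0.16 0 0 0 0; 0 0.17 -0.16 0 0 0 0; 0 0 0 0 0 0.03 0'
python3 -c "
from bot_pose import *
plan([-.1,-.055,.02],45,5)"
```

```text
time_s: 9.25
eef_pos: [0.6646, 0.0229, 0.0149]
eef_rot: [[0.344, 0.656, -0.672], [0.936, -0.296, 0.191], [-0.073, -0.695, -0.716]]
wrist_force: [1.1, -0.8, 0.2]
width: 0.0002
t 9.25 tcp corner mm [-106.2, -51.4, 14.9] F corner [0.4 1.3 0.2]
world [0.665 0.023 0.015] -> [0.659 0.018 0.02 ] shift/75 [-0.09 -0.07 -0.01] turn [ 0.02  0.01 -0.01] q [-0.31  0.96 -0.09  2.23  2.34  0.89 -1.45]
```

```bash
python3 -m creep '-0.08 -0.03 -0.02 0 0 0 0; -0.08 -0.01 0 0 0 0 0; -0.08 0 0 0 0 0 0; 0 0 0 0 0 0 0'
python3 -c "
from bot_pose import *
plan([-.08,-.06,.02],45,5);bp()"
```

```text
time_s: 9.65
eef_pos: [0.657, 0.0088, 0.019]
eef_rot: [[0.341, 0.656, -0.673], [0.937, -0.291, 0.19], [-0.071, -0.696, -0.714]]
wrist_force: [0.2, 0.0, 0.5]
width: 0.0003
t 9.65 tcp corner mm [-90.5, -54.7, 19.0] F corner [-0.1  0.2  0.5]
world [0.657 0.009 0.019] -> [0.649 0.    0.02 ] shift/75 [-0.14 -0.05  0.04] turn [ 0.01  0.01 -0.01] q [-0.28  0.95 -0.09  2.27  2.38  0.9  -1.47]
n 980 size [ 66.1 106.3] box [[-79.4000015258789, -33.099998474121094], [-75.30000305175781, -139.3000030517578], [-9.199999809265137, -136.8000030517578], [-13.399999618530273, -30.5]] yaw of far edge -2.2
```

```bash
python3 -m creep '-0.07 0.01 0.02 0 0 0 0; -0.07 0 0 0 0 0 0; 0 0 0 0 0 0 0'
python3 -c "
from bot_pose import *
plan([-.08,-.06,.02],45,5);bp()"
```

```text
time_s: 10.0
eef_pos: [0.6543, 0.0014, 0.0187]
eef_rot: [[0.336, 0.66, -0.672], [0.939, -0.286, 0.189], [-0.068, -0.695, -0.716]]
wrist_force: [1.5, 2.7, -0.9]
width: 0.0003
t 10.0 tcp corner mm [-82.6, -55.2, 18.7] F corner [-3.   0.6 -0.9]
world [0.654 0.001 0.019] -> [0.649 0.    0.02 ] shift/75 [-0.04 -0.05  0.03] turn [0.02 0.01 0.  ] q [-0.26  0.95 -0.09  2.28  2.41  0.92 -1.48]
n 994 size [ 65.7 102.8] box [[-71.0, -32.79999923706055], [-68.30000305175781, -135.60000610351562], [-2.5999999046325684, -133.89999389648438], [-5.300000190734863, -31.100000381469727]] yaw of far edge -1.5
```

```bash
python3 -m creep '-0.05 0 0 0 0 0 0; -0.05 0 0 0 0 0 0'
python3 -c "
from bot_pose import *
plan([-.08,-.06,.02],45,5);bp()"
```

```text
time_s: 10.25
eef_pos: [0.6548, 0.0005, 0.02]
eef_rot: [[0.328, 0.665, -0.67], [0.943, -0.277, 0.187], [-0.061, -0.693, -0.718]]
wrist_force: [3.7, 9.3, 2.8]
width: 0.0009
t 10.25 tcp corner mm [-81.9, -54.5, 20.0] F corner [-9.9  0.9  2.8]
world [0.655 0.001 0.02 ] -> [0.649 0.    0.02 ] shift/75 [-0.03 -0.05  0.05] turn [0.02 0.01 0.02] q [-0.25  0.95 -0.1   2.29  2.44  0.93 -1.49]
n 992 size [ 66.3 100.3] box [[-70.0, -32.599998474121094], [-67.5, -132.89999389648438], [-1.2000000476837158, -131.1999969482422], [-3.700000047683716, -30.899999618530273]] yaw of far edge -1.4
```

The bottle is seated on the fence with a 10 N reaction. Next I'll retreat, reduce the lean to about 25° and go behind the lip.

```bash
python3 -m creep '0.3 0 0 0 0 0 0; 0.2 0 0 0 0 0 0; 0 -0.6 0 0 0 0 0; 0 -0.6 0 0 0 0 0; 0 -0.6 0 0 0 0 0'
python3 -c "
from bot_pose import *
plan([-.06,-.23,.12],25,0);bp()"
```

```text
time_s: 10.8
eef_pos: [0.5737, 0.0646, 0.1085]
eef_rot: [[0.347, 0.654, -0.672], [0.935, -0.296, 0.194], [-0.072, -0.696, -0.714]]
wrist_force: [-0.8, 0.8, 0.5]
width: 0.0006
t 10.8 tcp corner mm [-120.1, -150.6, 108.5] F corner [-0.6 -1.   0.5]
world [0.574 0.065 0.108] -> [0.48 0.03 0.12] shift/75 [-0.88 -0.78  0.64] turn [ 0.46 -0.01 -0.12] q [-0.49  0.73 -0.11  2.41  2.11  0.87 -1.42]
n 1102 size [ 65.4 114.5] box [[-70.0, -32.29999923706055], [-66.69999694824219, -146.6999969482422], [-1.2999999523162842, -144.8000030517578], [-4.699999809265137, -30.399999618530273]] yaw of far edge -1.7
```

```bash
python3 -m creep '0 0 0 0.19 0 -0.05 0; 0 0 0 0.19 0 -0.05 0; 0 0 0 0.19 0 -0.04 0; 0 -0.1 0.3 0 0 0 0; 0 -0.1 0.3 0 0 0 0'
python3 -c "
from bot_pose import *
plan([-.036,-.225,.1],25,0)"
```

```text
time_s: 11.35
eef_pos: [0.519, 0.0643, 0.0994]
eef_rot: [[0.327, 0.437, -0.838], [0.944, -0.198, 0.265], [-0.05, -0.877, -0.477]]
wrist_force: [-0.3, 0.3, -0.1]
width: -0.0
t 11.35 tcp corner mm [-104.2, -202.8, 99.4] F corner [-0.2 -0.4 -0.1]
world [0.519 0.064 0.099] -> [0.478 0.005 0.1  ] shift/75 [-0.92 -0.09  0.24] turn [ 0.08 -0.02 -0.08] q [-0.38  0.58 -0.09  2.37  1.87  0.45 -1.03]
```

```bash
python3 -m creep '-0.5 -0.03 0.14 0.05 0 -0.05 0; -0.45 -0.03 0.1 0.02 0 -0.03 0; 0 0 0 0 0 0 0'
python3 -c "
from bot_pose import *
plan([-.036,-.225,.037],25,0)"
```

```text
time_s: 11.65
eef_pos: [0.4839, 0.0139, 0.0932]
eef_rot: [[0.308, 0.398, -0.864], [0.951, -0.141, 0.274], [-0.013, -0.906, -0.422]]
wrist_force: [0.0, -0.3, -0.1]
width: 0.0002
t 11.65 tcp corner mm [-45.8, -222.0, 93.2] F corner [ 0.2  0.1 -0.1]
world [0.484 0.014 0.093] -> [0.478 0.005 0.037] shift/75 [-0.12  0.67  0.35] turn [-0.   -0.02 -0.03] q [-0.03  0.57 -0.35  2.46  2.02  0.49 -1.03]
```

```bash
python3 -m creep '-0.06 0.36 0.1 0.1 0 -0.03 0; -0.06 0.36 0.1 0 0 0 0; 0 0 0 0 0 0 0'
python3 -c "
from bot_pose import *
plan([-.036,-.212,.037],20,0);bp()"
```

```text
time_s: 11.95
eef_pos: [0.4872, 0.0003, 0.0352]
eef_rot: [[0.307, 0.331, -0.892], [0.952, -0.1, 0.29], [0.007, -0.938, -0.346]]
wrist_force: [-0.8, 0.1, 0.3]
width: 0.0006
t 11.95 tcp corner mm [-33.7, -215.0, 35.2] F corner [ 0.1 -0.8  0.3]
world [0.487 0.    0.035] -> [0.491 0.002 0.037] shift/75 [ 0.03 -0.01 -0.04] turn [ 0.01 -0.03 -0.  ] q [ 0.08  0.7  -0.38  2.42  2.16  0.49 -1.07]
n 1112 size [ 65.5 113.2] box [[-69.30000305175781, -31.399999618530273], [-68.5, -144.5], [-3.0, -144.10000610351562], [-3.799999952316284, -30.899999618530273]] yaw of far edge -0.4
```

```bash
python3 -m creep '0 0.04 -0.12 0 0 0 0; 0 0.03 -0.1 0 0 0 0; 0 0.03 -0.1 0 0 0 0; 0 0.03 -0.1 0 0 0 0; 0 0 0 0 0 0 0'
python3 -c "
from bot_pose import *
plan([-.036,-.17,.037],20,0);bp()"
```

```text
time_s: 12.5
eef_pos: [0.5222, -0.0054, 0.0428]
eef_rot: [[0.298, 0.337, -0.893], [0.955, -0.098, 0.282], [0.008, -0.936, -0.351]]
wrist_force: [-0.7, -0.9, -0.3]
width: 0.0008
t 12.5 tcp corner mm [-38.2, -179.9, 42.8] F corner [ 1.  -0.5 -0.3]
world [ 0.522 -0.005  0.043] -> [ 0.531 -0.01   0.037] shift/75 [-0.03  0.12 -0.1 ] turn [ 0.01 -0.02  0.  ] q [ 0.06  0.68 -0.3   2.34  2.09  0.38 -0.95]
n 1244 size [65.7 89.1] box [[-69.4000015258789, -12.800000190734863], [-69.0999984741211, -101.9000015258789], [-3.4000000953674316, -101.69999694824219], [-3.700000047683716, -12.600000381469727]] yaw of far edge -0.2
```

```bash
python3 -m creep '0 0.08 -0.06 0 0 0 0; 0 0.06 -0.08 0 0 0 0; 0 0 0 0 0 0 0'
python3 -c "
from bot_pose import *
plan([-.036,-.17,.037],20,0);bp()"
```

```text
time_s: 12.85
eef_pos: [0.5322, -0.0076, 0.0361]
eef_rot: [[0.295, 0.333, -0.896], [0.955, -0.094, 0.28], [0.009, -0.938, -0.345]]
wrist_force: [-2.0, 1.3, 1.2]
width: 0.0005
t 12.85 tcp corner mm [-39.0, -169.6, 36.1] F corner [-0.6 -2.3  1.2]
world [ 0.532 -0.008  0.036] -> [ 0.531 -0.01   0.037] shift/75 [-0.04 -0.01 -0.  ] turn [ 0.   -0.02  0.01] q [ 0.06  0.7  -0.28  2.31  2.09  0.37 -0.93]
n 1374 size [98.1 65.3] box [[-69.0, -101.4000015258789], [-3.700000047683716, -101.9000015258789], [-3.0, -3.799999952316284], [-68.30000305175781, -3.299999952316284]] yaw of far edge 0.4
```

```bash
python3 -m creep '0 0.02 -0.05 0 0 0 0; 0 0.02 -0.05 0 0 0 0'
python3 -c "
from bot_pose import *
plan([-.036,-.17,.037],20,0);bp()"
```

```text
time_s: 13.1
eef_pos: [0.5328, -0.0074, 0.0338]
eef_rot: [[0.292, 0.321, -0.901], [0.956, -0.087, 0.279], [0.011, -0.943, -0.333]]
wrist_force: [-12.0, 3.3, 10.0]
width: 0.0006
t 13.1 tcp corner mm [-39.4, -169.1, 33.8] F corner [  0.3 -12.4  10. ]
world [ 0.533 -0.007  0.034] -> [ 0.531 -0.01   0.037] shift/75 [-0.05 -0.04 -0.  ] turn [-0.01 -0.01  0.01] q [ 0.05  0.7  -0.26  2.3   2.07  0.34 -0.9 ]
n 1382 size [97.3 65.4] box [[-69.0999984741211, -101.0], [-3.700000047683716, -101.30000305175781], [-3.200000047683716, -4.099999904632568], [-68.5999984741211, -3.700000047683716]] yaw of far edge 0.3
```

12 N reaction against the end stop, base seated. I'll back off and then press the side once more to confirm the fence contact.

```bash
python3 -m creep '0 -0.1 0.3 0 0 0 0; 0 -0.45 0.1 0 0 0 0; 0 -0.35 0 0 0 0 0; 0.5 0 0 0 0 0 0; 0.6 0 0 0 0 0 0'
python3 -c "
from bot_pose import *
plan([-.15,-.16,.05],45,5);bp()"
```

```text
time_s: 13.65
eef_pos: [0.5094, 0.0762, 0.0884]
eef_rot: [[0.308, 0.321, -0.896], [0.951, -0.099, 0.292], [0.005, -0.942, -0.336]]
wrist_force: [1.5, 0.6, 0.1]
width: 0.0004
t 13.65 tcp corner mm [-112.8, -215.5, 88.4] F corner [-1.   1.2  0.1]
world [0.509 0.076 0.088] -> [0.573 0.096 0.05 ] shift/75 [ 0.51  0.73 -0.51] turn [-0.56 -0.    0.1 ] q [-0.27  0.56 -0.11  2.3   1.54  0.27 -0.6 ]
n 1379 size [98.4 65.3] box [[-69.0, -101.5999984741211], [-3.700000047683716, -101.9000015258789], [-3.200000047683716, -3.5999999046325684], [-68.5, -3.200000047683716]] yaw of far edge 0.3
```

```bash
python3 -m creep '0.25 0.1 -0.2 -0.15 0 0.03 0; 0.25 0.2 -0.3 -0.19 0 0.03 0; 0.05 0.3 -0.2 -0.19 0 0.04 0; 0 0.2 0 -0.1 0 0 0; 0 0 0 0 0 0 0'
python3 -c "
from bot_pose import *
plan([-.13,-.06,.03],45,5)"
```

```text
time_s: 14.2
eef_pos: [0.5841, 0.0903, 0.0609]
eef_rot: [[0.328, 0.624, -0.709], [0.943, -0.256, 0.211], [-0.05, -0.738, -0.673]]
wrist_force: [0.2, -0.7, -1.1]
width: 0.0007
t 14.2 tcp corner mm [-147.7, -147.9, 60.9] F corner [ 0.7  0.4 -1.1]
world [0.584 0.09  0.061] -> [0.663 0.048 0.03 ] shift/75 [-0.16  1.11 -0.59] turn [-0.06  0.01  0.03] q [-0.42  0.82 -0.2   2.35  2.13  0.87 -1.41]
```

```bash
python3 -m creep '0 0.4 -0.2 -0.06 0 0.02 0; 0 0.4 -0.2 0 0 0 0; -0.05 0.4 -0.2 0 0 0 0; 0 0 0 0 0 0 0'
python3 -c "
from bot_pose import *
plan([-.1,-.055,.02],45,5)"
```

```text
time_s: 14.6
eef_pos: [0.6778, 0.0509, 0.0295]
eef_rot: [[0.338, 0.651, -0.679], [0.939, -0.282, 0.196], [-0.064, -0.704, -0.707]]
wrist_force: [-0.5, 0.1, -0.6]
width: 0.0003
t 14.6 tcp corner mm [-136.8, -46.9, 29.5] F corner [ 0.1 -0.5 -0.6]
world [0.678 0.051 0.03 ] -> [0.659 0.018 0.02 ] shift/75 [-0.49  0.05  0.17] turn [0.   0.01 0.  ] q [-0.32  0.92 -0.13  2.18  2.24  0.84 -1.34]
```

```bash
python3 -m creep '-0.2 0.05 0.12 0 0 0 0; -0.2 0.03 0.08 0 0 0 0; -0.12 0 0 0 0 0 0; -0.05 0 0 0 0 0 0; 0 0 0 0 0 0 0'
python3 -c "
from bot_pose import *
plan([-.082,-.055,.02],45,5);bp()"
```

```text
time_s: 15.1
eef_pos: [0.6607, 0.0082, 0.0239]
eef_rot: [[0.343, 0.654, -0.675], [0.938, -0.285, 0.2], [-0.061, -0.701, -0.71]]
wrist_force: [-1.6, -0.7, 0.2]
width: 0.0004
t 15.1 tcp corner mm [-91.0, -51.1, 23.9] F corner [ 1.2 -1.3  0.2]
world [0.661 0.008 0.024] -> [0.654 0.001 0.02 ] shift/75 [-0.12  0.01  0.07] turn [0.01 0.   0.  ] q [-0.24  0.93 -0.14  2.26  2.36  0.9  -1.42]
n 1374 size [97.3 65.9] box [[-70.0999984741211, -100.69999694824219], [-4.199999809265137, -102.0999984741211], [-2.200000047683716, -4.699999809265137], [-68.0999984741211, -3.4000000953674316]] yaw of far edge 1.2
```

```bash
python3 -m creep '-0.06 0.01 0.03 0 0 0 0; -0.06 0 0.02 0 0 0 0; -0.05 0 0 0 0 0 0; -0.04 0 0 0 0 0 0'
python3 -c "
from bot_pose import *
plan([-.082,-.055,.02],45,5);bp()"
```

```text
time_s: 15.55
eef_pos: [0.6547, -0.0017, 0.0225]
eef_rot: [[0.336, 0.658, -0.674], [0.94, -0.278, 0.198], [-0.057, -0.7, -0.712]]
wrist_force: [0.9, 4.9, 1.0]
width: 0.0003
t 15.55 tcp corner mm [-79.8, -53.9, 22.5] F corner [-4.9 -0.5  1. ]
world [ 0.655 -0.002  0.023] -> [0.654 0.001 0.02 ] shift/75 [0.03 0.01 0.03] turn [0.01 0.   0.01] q [-0.21  0.94 -0.15  2.28  2.41  0.93 -1.44]
n 1375 size [97.1 65.7] box [[-68.19999694824219, -101.0999984741211], [-2.5, -101.69999694824219], [-1.7000000476837158, -4.599999904632568], [-67.4000015258789, -4.0]] yaw of far edge 0.5
```

```bash
python3 -m creep '-0.06 0 0 0 0 0 0; -0.05 0 0 0 0 0 0'
python3 -c "
from bot_pose import *
plan([-.082,-.055,.02],45,5);bp()"
```

```text
time_s: 15.8
eef_pos: [0.6545, -0.0015, 0.0226]
eef_rot: [[0.324, 0.663, -0.675], [0.945, -0.264, 0.195], [-0.049, -0.701, -0.712]]
wrist_force: [2.9, 4.3, -2.9]
width: 0.0004
t 15.8 tcp corner mm [-79.9, -54.1, 22.6] F corner [-5.   1.6 -2.9]
world [ 0.655 -0.001  0.023] -> [0.654 0.001 0.02 ] shift/75 [0.03 0.01 0.03] turn [0.01 0.01 0.03] q [-0.2   0.94 -0.15  2.29  2.43  0.94 -1.45]
n 1384 size [66. 97.] box [[-68.0999984741211, -4.300000190734863], [-68.0999984741211, -101.4000015258789], [-2.0999999046325684, -101.4000015258789], [-2.200000047683716, -4.300000190734863]] yaw of far edge -0.0
```

```bash
python3 -m creep '0.3 0 0 0 0 0 0; 0.25 0 0 0 0 0 0; 0 -0.6 0 0 0 0 0; 0 -0.6 0 0 0 0 0; 0 -0.6 0 0.05 0 -0.04 0'
python3 - <<'E'
from bot_pose import *
plan([-.12,-.2,.1],25,0);bp()
for n,(r,c) in {"top":((140,230),(330,430)),"side":((180,270),(270,390))}.items():
    s=optics.snapshot(n);pickle.dump(s,open(n+"2.pkl","wb"))
    im=cv2.convertScaleAbs(s["image"][r[0]:r[1],c[0]:c[1]],alpha=1.8)
    cv2.imwrite(f"pics/{n}2.png",cv2.resize(im,None,fx=6,fy=6,interpolation=cv2.INTER_CUBIC))
E
```

```text
time_s: 16.35
eef_pos: [0.5771, 0.0713, 0.1116]
eef_rot: [[0.312, 0.639, -0.703], [0.95, -0.234, 0.208], [-0.032, -0.732, -0.68]]
wrist_force: [0.6, 0.1, 0.9]
width: 0.0004
t 16.35 tcp corner mm [-127.5, -149.1, 111.6] F corner [-0.3  0.5  0.9]
world [0.577 0.071 0.112] -> [0.526 0.079 0.1  ] shift/75 [-0.11 -0.34  0.6 ] turn [ 0.4  -0.01 -0.05] q [-0.39  0.69 -0.19  2.41  2.15  0.81 -1.36]
n 1379 size [65.2 98.3] box [[-67.5, -3.700000047683716], [-67.4000015258789, -102.0999984741211], [-2.200000047683716, -102.0], [-2.299999952316284, -3.700000047683716]] yaw of far edge -0.0
```

View pics/top2.png

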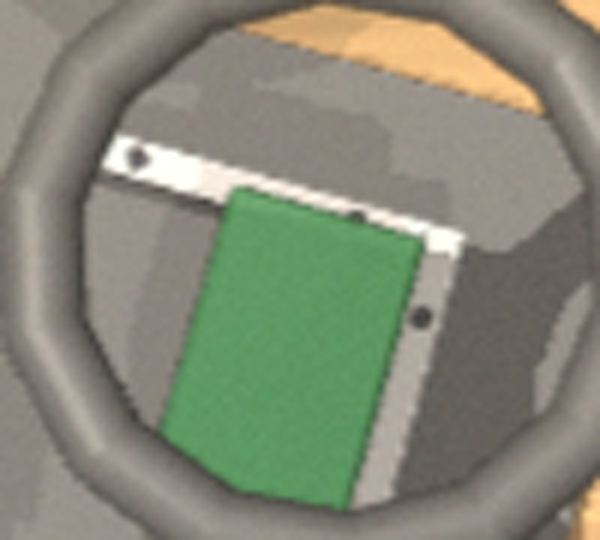

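View pics/side2.png

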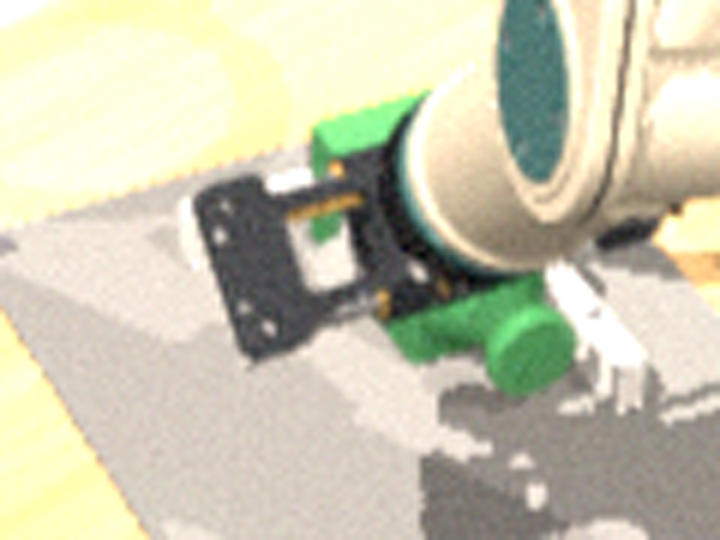

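Both views show the bottle flush. In the top crop its far corner (420,238) lies on the inner corner, and the fence (440,300) and end stop (330,205) edges run parallel to it. The gaps can be checked relative to the stops' outer edges, which cancels most of the calibration error.

```bash
cat > gap.py <<'E'
from plan import *
from scipy.ndimage import map_coordinates
def run(s):
    im=s["image"].astype(float); G=im[...,1]-.5*(im[...,2]+im[...,0]); V=im.mean(2)
    def prof(ch,axis,along,z,t):
        w=np.array([C+fx*(a if axis==0 else along)/1e3+fy*(along if axis==0 else a)/1e3+zz*z for a in t]); uv=proj(s,w); return map_coordinates(ch,[uv[:,1],uv[:,0]],order=1)
    def edge(p,t,w): # falling/rising midpoint via steepest gradient centroid
        g=np.abs(np.gradient(p)); i=np.argmax(g); k=slice(max(i-w,0),i+w+1); return (t[k]*g[k]).sum()/g[k].sum()
    for ax,al,out in((0,np.arange(-75,-14,6),np.arange(-70,-20,6)),(1,np.arange(-58,-8,6),np.arange(-55,-5,6))):
        t=np.arange(-8,7,.25); b=np.array([edge(prof(G,ax,a,.078,t),t,10) for a in al])
        t2=np.arange(8,20,.25); o=np.array([edge(prof(V,ax,a,.036,t2),t2,10) for a in out])
        print("axis",ax,"bottle edge",np.median(b).round(2),"slope deg",np.degrees(np.polyfit(al,b,1)[0]).round(2),b.round(1),"outer edge-14",(np.median(o)-14).round(2),"slope",np.degrees(np.polyfit(out,o,1)[0]).round(2),o.round(1))
if __name__=="__main__":
    run(load("top2.pkl"))
E
python3 gap.py
```

```text
axis 0 bottle edge -2.15 slope deg 0.04 [-1.9 -2.3 -2.1 -2.2 -2.  -2.6 -1.7 -2.2 -2.3 -2.  -2. ] outer edge-14 -1.37 slope -1.88 [12.6 13.2 12.6 13.5 12.3 12.5 13.4 12.8  9.9]
axis 1 bottle edge -1.91 slope deg -0.29 [-1.8 -2.  -1.8 -1.9 -1.9 -1.8 -2.2 -1.9 -2.2] outer edge-14 -5.05 slope -2.55 [13.5  8.9  8.7  8.9 13.6 10.9  8.8  8.8  9.1]
```

```bash
python3 -m creep '0 0 0 0.19 0 -0.02 0; 0 0 0 0.19 0 -0.02 0; 0 0 0.1 0.15 0 0 0; 0 -0.1 0.3 0 0 0 0; 0 -0.1 0.3 0 0 0 0' | head -3
python3 -c "
from bot_pose import *
plan([-.035,-.215,.09],20,0)"
```

```text
time_s: 17.0
eef_pos: [0.5277, 0.0615, 0.0968]
eef_rot: [[0.335, 0.422, -0.842], [0.94, -0.215, 0.266], [-0.068, -0.881, -0.469]]
t 17.0 tcp corner mm [-104.0, -193.7, 96.8] F corner [-0.1 -1.1 -1.1]
world [0.528 0.062 0.097] -> [0.488 0.002 0.09 ] shift/75 [-0.92  0.03  0.28] turn [ 0.18 -0.03 -0.11] q [-0.4   0.59 -0.05  2.33  1.79  0.42 -0.94]
```

```bash
python3 -m creep '-0.5 -0.03 0.17 0.05 0 -0.06 0; -0.47 0 0.1 0.05 0 -0.06 0; 0 0.36 0.1 0.05 0 -0.02 0; 0 0.36 0.1 0 0 0 0; 0 0 0 0 0 0 0' | head -2
python3 -c "
from bot_pose import *
plan([-.034,-.178,.036],20,0)"
```

```text
time_s: 17.5
eef_pos: [0.4938, -0.001, 0.03]
t 17.5 tcp corner mm [-34.4, -208.3, 30.0] F corner [-0.  -0.7 -0.2]
world [ 0.494 -0.001  0.03 ] -> [ 0.523 -0.01   0.036] shift/75 [-0.    0.07 -0.41] turn [ 0.02 -0.02  0.03] q [ 0.05  0.71 -0.3   2.43  2.35  0.46 -1.22]
```

```bash
python3 -m creep '0 0.02 -0.16 0.01 0 0.02 0; 0 0.04 -0.14 0 0 0 0; 0 0.03 -0.11 0 0 0 0; 0 0.03 -0.06 0 0 0 0; 0 0 0 0 0 0 0' | head -2
python3 -c "
from bot_pose import *
plan([-.034,-.168,.036],20,0);bp()"
```

```text
time_s: 18.0
eef_pos: [0.5293, -0.0147, 0.0327]
t 18.0 tcp corner mm [-31.5, -170.4, 32.7] F corner [ 0.3 -0.8 -0.1]
world [ 0.529 -0.015  0.033] -> [ 0.532 -0.013  0.036] shift/75 [ 0.03 -0.03 -0.04] turn [ 0.01 -0.02  0.  ] q [-0.    0.7  -0.17  2.32  2.27  0.32 -1.1 ]
n 1371 size [64.7 97.6] box [[-67.5, -4.0], [-66.9000015258789, -101.5], [-2.200000047683716, -101.0999984741211], [-2.799999952316284, -3.5999999046325684]] yaw of far edge -0.4
```

```bash
python3 -m creep '0 0.02 -0.05 0 0 0 0; 0 0.02 -0.05 0 0 0 0' | head -4
python3 -c "
from bot_pose import *
plan([-.034,-.168,.036],20,0);bp()"
```

```text
time_s: 18.25
eef_pos: [0.5307, -0.0146, 0.0311]
eef_rot: [[0.298, 0.324, -0.898], [0.954, -0.091, 0.285], [0.011, -0.942, -0.336]]
wrist_force: [-8.9, 2.0, 7.3]
t 18.25 tcp corner mm [-31.9, -169.0, 31.1] F corner [ 0.6 -9.1  7.3]
world [ 0.531 -0.015  0.031] -> [ 0.532 -0.013  0.036] shift/75 [ 0.03 -0.06 -0.03] turn [-0.01 -0.02  0.01] q [-0.01  0.7  -0.16  2.31  2.25  0.29 -1.08]
n 1391 size [65.5 97.6] box [[-68.0999984741211, -4.400000095367432], [-67.30000305175781, -102.0], [-1.7999999523162842, -101.5], [-2.5999999046325684, -3.9000000953674316]] yaw of far edge -0.5
```

The lip push stops at the same place (-169.0 mm, 9 N), so the base is seated. Retreating for a final check.

```bash
python3 -m creep '0 -0.1 0.3 0 0 0 0; 0 -0.3 0.1 -0.08 0 0 0; 0 -0.45 0 -0.05 0 0 0; 0.4 -0.4 0 0 0 0 0; 0.6 -0.4 0 0 0 0 0' | head -2
python3 -m creep '0.6 -0.2 0 0 0 0 0; 0.6 -0.2 0 0 0 0 0; 0.6 0 0 0 0 0 0; 0 0 0 0 0 0 0; 0 0 0 0 0 0 0' | head -2
python3 - <<'E'
from bot_pose import *
from gap import run
plan([-.12,-.2,.1],25,0);bp()
for n in("top","side"):
    s=optics.snapshot(n)
    if n=="top": run(s)
    P=cloud(s);c=np.stack([(P-C)@fx,(P-C)@fy,P[...,2]],-1)*1e3
    m=green(s)&(abs(c[...,0]+35)<30)&(c[...,1]>-105)&(c[...,1]<-8)&(c[...,2]>60)
    q=c[m]; A=np.c_[q[:,:2],np.ones(len(q))]; k=np.linalg.lstsq(A,q[:,2],rcond=None)[0]; print(n,"top face n",len(q),"z",np.median(q[:,2]).round(1),"tilt deg",np.degrees(k[:2]).round(2))
    cv2.imwrite(f"pics/{n}3.png",cv2.convertScaleAbs(s["image"],alpha=1.4))
E
```

```text
time_s: 18.8
eef_pos: [0.4884, 0.0603, 0.1095]
time_s: 19.3
eef_pos: [0.5215, 0.1993, 0.1441]
t 19.3 tcp corner mm [-234.2, -239.1, 144.1] F corner [ 1.2  0.4 -0.8]
world [0.521 0.199 0.144] -> [0.526 0.079 0.1  ] shift/75 [-1.51  0.74 -0.3 ] turn [-0.02 -0.05  0.01] q [-0.32  0.53 -0.45  2.15  1.22  0.6  -0.52]
n 1375 size [65.2 97.3] box [[-67.4000015258789, -3.700000047683716], [-67.4000015258789, -101.0], [-2.200000047683716, -101.0], [-2.200000047683716, -3.700000047683716]] yaw of far edge -0.0
axis 0 bottle edge -2.08 slope deg -0.19 [-2.  -2.3 -2.2 -1.9 -2.  -2.1 -2.2 -2.1 -2.  -2.1 -2.5] outer edge-14 -1.47 slope -1.52 [12.5 12.4 12.6 13.8 12.3 12.5 13.4 12.7  9.8]
axis 1 bottle edge -1.64 slope deg -0.14 [-1.7 -1.5 -1.6 -1.7 -1.6 -1.7 -1.6 -1.6 -1.7] outer edge-14 -4.93 slope -1.02 [ 9.1  8.9 13.   9.  13.6 10.9  8.8  9.1  9.1]
top top face n 1302 z 77.8 tilt deg [-0.53  0.02]
side top face n 90 z 79.3 tilt deg [-3.69 -0.17]
```

View pics/side3.png

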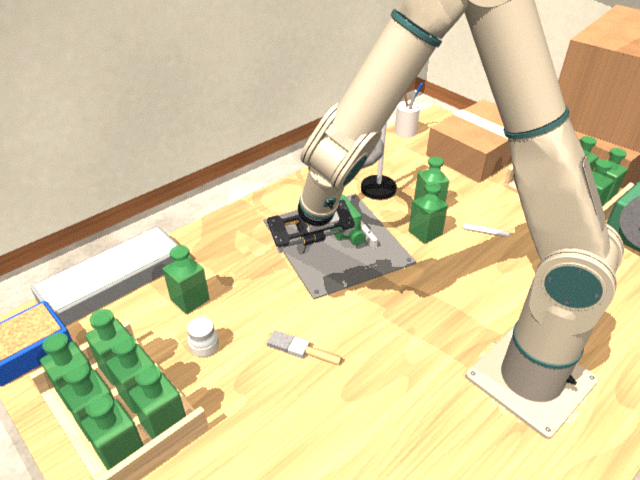

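View pics/top3.png

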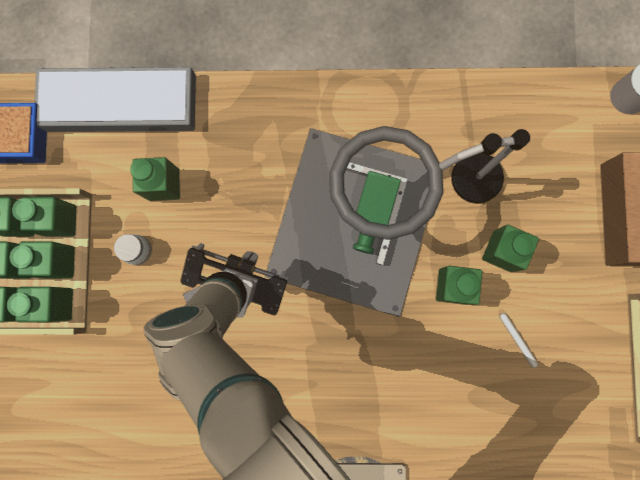

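The bottle is home: its body is at (375,195) against both stops with yaw 0.0°, and its top is level at 77.8 mm. The arm is clear. Stock bottles, brush, marker and jar are at the same pixels as in the first picture, and the lamp is unmoved. Handing in.

```bash
python3 -c "
from rig import bot
print(bot.sign_off())"
```

```text
the job is handed in; nothing more can be done
None
```

The bottle is home, with its flat side along the fence and its base against the end stop. I handed the job in at about 19 s of the 64 s allowed.

**What I did:** I used the closed gripper, leaned up to 45° to stay under the ring lamp. I pushed the bottle's side low down to the fence, shifting the contact point to square it up, then pushed the lip to bring the base to the end stop. I then pressed the side and the lip once more.

**Checks that agreed:**
- **Contact:** the wrist force read 5–10 N against the fence and 9–12 N against the end stop. Both lip pushes stopped at the same spot, within 0.1 mm.
- **Alignment:** the bottle's yaw to the fence measured 0.0 to 0.2°. From above, the top face is level within 0.6° at 77.8 mm, against 78 mm expected.
- **Surroundings:** the lamp, stock bottles, brush, marker and jar sit where they were in the first pictures, and the arm was clear at hand-in.

**Checks that were weak or disagreed:**
- **Residual gap:** the camera puts the bottle's top edges 1.6–2.1 mm short of the stop faces. The fence's own outer edge reads 1.5 mm off in the same direction, so the real gap there is probably under 1 mm. My matching check on the end stop mostly failed, so the base relies on the force stops.
- **Side-camera tilt:** it read 3.7°, but from only 90 partly hidden pixels, so I set it aside in favour of the top view.
- **Joint limits:** joints 4, 6 and 7 came within about 0.01–0.05 rad of their range limits at times, but no reading passed them.

I viewed 9 of the 10 pictures allowed.

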